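# Fit the pressure cover on the board test jig and hold it down

### The job

Lift the black pressure cover by its orange grip up and off the hook of the stand, and bring it (turned to suit) between the two rails of the blue test jig, lying level with its near end flush with the near ends of the rails, where it rides on the tip of the jig's locating pin. Slide it along the rails away from the robot, feeling for the pin hidden under it, until it drops on; then press it down until the green sprung board bed is at or close to its stop. Finish while still gripping the cover and holding it pressed down; leave everything else on the bench where it is.

Things in the scene. Friction and masses are not known exactly. Their poses are not given: they have to be found in the camera images.
- cover_grip (a point): centre of the cover's orange grip, an upright block 16 (x) x 44 (y) x 46 (z) mm; pinch it across its 16 mm. z up, x runs through the window below the grip (30 mm wide, 32 mm high), where the stand's hook passes. At the start the grip's underside, 23 mm below this point, rests on the hook's arm. Cover 0.35 kg, 96 mm tall, same after a half turn.
- cover_hole (a point): centre of the cover's underside, 73 mm straight below the grip's centre. The cover's bottom part is a level plate 110 (x) x 76 (y) x 18 (z) mm, black with a grey top. Here a blind round hole, 16 mm across and 14 mm deep, opens downward for the jig's pin.
- stand: fixed steel stand; origin on the bench under the hanging spot, x along the hook's arm from its free tip towards the post. Foot 170 x 100 x 12 mm. Post at x = 90 to 106 mm, ending at the arm's height. The arm is a flat bar 16 mm wide, 6 mm thick, its top 170 mm above the bench, from the post to x = -30 mm.
- hook_tip (a point): top of the lip at the arm's free end (x = -32 mm from the stand's origin, axes as the stand's). The lip is 5 mm thick and stands 8 mm above the arm's top: raise the cover more than 8 and less than 26 mm, then draw it out along the stand's -x by 60 mm or more.
- jig: fixed blue test jig; origin on the bench under the middle of its channel, x along the channel, away from the robot, z up. Base 190 (x) x 110 (y) x 25 mm, black connector at the +x end. Two aluminium rails along x from x = -85 (near ends) to +75 mm, inner faces at y = -41 and 41 mm (3 mm play each side of the cover), flaring outwards by 8 mm from 50 to 60 mm above the bench.
- jig_entry (a point): on the jig's centre line, 41 mm above the bench, at x = -30 mm of the jig: where the middle of the cover's underside is when its near end is flush with the rails' near ends (10 mm either way will do) and it rides on the pin's tip. Axes as the jig's.
- jig_middle (a point): on the jig's centre line, at its middle, 34 mm above the bench (top of the bed). A 10 mm pin stands on this line within 12 mm of this point, before or beyond it; where is not reported. Its 4 mm high cone tip ends 7 mm above the bed. The cover's underside rides at 41 mm, drops to 34 mm when the hole is within about 3 mm of the pin, and reaches 29 mm pressed to the stop.
- bed (a joint): travel of the green circuit-board bed, 144 x 70 mm, in m: 0 up (top 34 mm above the bench), 0.005 at its lower stop. Its spring carries the resting cover without sinking; fully down takes about 7 N beside the cover's weight (under 10 N).
- spool_mid (a point): green plastic reel of solder wire standing on its flat side, 60 mm diameter, 40 mm tall; point at its centre
- meter_mid (a point): yellow hand-held multimeter lying flat, 150 x 75 x 41 mm; point at mid-height
- tray_mid (a point): clear plastic parts tray, 160 x 120 x 40 mm; point at its centre
- flux_mid (a point): small jar with black cap, 50 mm diameter, 50 mm tall; point at its centre
- driver_grip (a point): red-handled screwdriver, 170 mm long, lying flat; point on its handle
- case_mid (a point): small blue plastic enclosure, 70 x 30 x 12 mm; point at its centre
Not all that is in view belongs to the job. What is shaped like the part that bears cover_grip but purple or red is not meant.

How it is judged:
On the way, in this order (a step that is already met when the one before it is completed fails the run):
1. the cover is lifted off the hook and held clear of the stand (horizontal distance between cover_grip and stand above 0.07 m and height (world z) of cover_grip above 0.12 m and contact force between cover and the fingers above 1 N and contact force between cover and stand below 0.2 N), for 0.1 s.
2. the cover is between the rails, lined up with them, level, its near end about flush with the rails' near ends, above the pin (x of cover_grip in the frame of jig between -0.045 and -0.018 m and y of cover_grip in the frame of jig between -0.007 and 0.007 m and z of cover_grip in the frame of jig between 0.11 and 0.122 m and angle between the x axis of cover_grip and the x axis of jig, either way round below 0.08 rad and angle between cover_grip's own z axis and vertical below 0.12 rad), for 0.1 s.
3. the cover has dropped onto the pin (x of cover_grip in the frame of jig between -0.018 and 0.018 m and y of cover_grip in the frame of jig between -0.006 and 0.006 m and z of cover_grip in the frame of jig below 0.1098 m and angle between the x axis of cover_grip and the x axis of jig, either way round below 0.08 rad and angle between cover_grip's own z axis and vertical below 0.08 rad), for 0.05 s.
At the end, for the whole second after the job is handed in: the cover is on the pin (its centre within 18 mm of the jig's middle along the rails and 6 mm across, lined up with the rails within 0.08 rad, level within 0.06 rad), the bed is held down by more than 3.3 mm of its 5 mm, and the fingers still hold the cover, for the whole last second (value of joint bed above 0.0033 m and x of cover_grip in the frame of jig between -0.018 and 0.018 m and y of cover_grip in the frame of jig between -0.006 and 0.006 m and z of cover_grip in the frame of jig below 0.1048 m and angle between the x axis of cover_grip and the x axis of jig, either way round below 0.08 rad and angle between cover_grip's own z axis and vertical below 0.06 rad and contact force between cover and the fingers above 2 N and linear speed of cover below 0.02 m/s); the arm keeps its last pose, push and grip.
It fails at once if something else on the bench is moved more than 30 mm (distance of any of spool_mid, meter_mid, tray_mid, flux_mid, driver_grip, case_mid from where it was at the start of the episode above 0.03 m).
It also fails if it takes over 51 s, if anything falls off the work surface, if the arm or the gripper's body presses on something with over 40 N, if the wrist force passes 120 N, or if a joint passes its speed limit or range.

### The arm

A 6-joint arm with a two-finger parallel gripper is mounted at the origin on the work surface. World frame = base frame: x ahead of the robot, y to its left, z up, the work surface at z = 0. Lengths are in m, angles in rad, forces in N, time in s.
With the tool pointing down it reaches from about 0.25 to 0.725 m from the base axis. Payload 4 kg.
Tool frame: the origin (TCP) lies on the centre line of the jaws, within the pads' length; the fingertips stand 17 mm ahead of it and the grasp point (between the pads) lies 2 mm behind it; z points along the fingers, y is the line along which they close (so a half turn about z gives the same grasp; the last joint's range is limited). The gripper opens to 85 mm and grips with 20 to 120 N. Pads are 22 mm wide; open, the fingers measure 114 mm over their backs; the gripper's body (76 mm by 85 mm) begins 54 mm behind the grasp point. The pads swing forward as they close: fully open they stand 13 mm farther back than shut.
Start: joints at [-1.108, 0.241, 0.005, 1.335, 0, 1.571], TCP at [0.223, -0.447, 0.248] pointing down, gripper open.
Joint ranges: [-2.72, 2.72], [-1.05, 1.87], [-1.09, 1.28], [-1.99, 2.15], [-1.42, 1.44], [-3.14, 3.14]. Speed limits (rad/s): [2.79, 2.79, 3.14, 3.14, 3.14, 3.14].

### API

Orientations are given as a unit quaternion [x, y, z, w].
In Python, from workcell import bot, camera, get_calibration gives the robot as it stands.
- The arm moves only by the tool apply_moves, never from a script. Its argument "steps" is a list of rows, each a list of 3 entries, a list of its own where there are three numbers: the shift along the tool's x, y, z as a fraction of full scale, then the turn, a rotation vector about the tool's x, y, z as a fraction of full scale, then the opening, from 0 (shut) to 1 (fully open). A call has exactly 8 rows; each row shifts and turns the commanded pose from where the row before left it, along the tool's axes as they then stand; what a row does not reach is not made up. Full scale, the value 1, is 20 cm for a shift and pi rad for a turn. A row lasts 1/12 s, in which the tool goes at most 41.7 mm and 7.16 degrees, less where a joint would pass 70% of its speed; a pose out of reach is approached as far as the arm can. A call with a number of a shift or a turn outside -1 to 1 is refused whole. A call with a gripper value outside its range is refused whole. The fingers move at their own pace and stop on an object; the grip force is fixed at half the most. Time passes only in rows, so rows that do not move let the fingers close, or fill a call up. It gives the time, the measured TCP pose, the force, the opening and the grip force at its end, in the units of the state.
- bot.get_obs(): the state, without advancing time (a new reading comes with each control period).
- camera(name): name is "scene" or "side" or "wrist"; returns (picture, depth): 400x640x3 uint8, red, green, blue; 400x640 float32, m along the optical axis (not along the pixel's ray), 0 where there is no reading.
- get_calibration(name): a dict with "fov_y" (degrees; the focal length in pixels is half the picture's height over the tangent of half this angle, whatever the lens; pixels are square), "cx", "cy" (the principal point, pixels), "rvec" (rotation vector, rad) and "tvec" (3), from world to camera coordinates, as OpenCV has them. Camera axes: x right, y down, z forward; pixel columns grow to the right and rows downward; lengths in m; the calibration is good to about 2 mm. The wrist camera is an equidistant fisheye: a pixel r from the principal point sees the ray r / f radians off the axis. A picture is of the moment at which its call begins: read the wrist's pose just before it. get_calibration takes no time and is no camera call; for the wrist camera it gives the pose at the moment of the call.
- bot.job_done(): hands the job in; it is judged then, once.
The state is a dict: "clock": time; "joint_pos": joint angles; "joint_vel": joint speeds; "tau": joint torques, N m; "eef_pos": TCP position; "tool_rot": TCP orientation; "ft_force": force on the tool from outside, world axes, zero at the start; "ft_torque": the same for the moment, N m; "grip_width": finger opening in m; "grasp_force": force on a finger pad.
Only numpy, scipy, OpenCV 4.12 (cv2) and the standard library are available. Lean on these libraries where they do the work, as an engineer would, in place of code of your own. Each camera call takes 0.05 s, during which the arm holds its last target. There are 200 camera calls.

## Working session

There is one attempt and no reset: what is moved stays moved. The work goes in short steps, Python scripts to look and compute and a tool call to move; the robot and the scene stay as the last step left them, time stands still between calls to the robot, and variables do not carry over. Pictures are saved under pics/ and viewed, at most 10 in all, crops included, and the job is handed in when it is done.

Besides the shell and the picture viewer there is one more tool, called as name(argument=value, ...) on one line, values as JSON. apply_moves: Moves the arm, as the interface text tells. Its arguments: {"type":"object","properties":{"steps":{"type":"array"}},"required":["steps"]}

```bash
mkdir -p pics; ls
cat > h.py <<'E'
import numpy as np, cv2
from workcell import bot, camera, get_calibration
from scipy.spatial.transform import Rotation as R
def pts(name):
    c=get_calibration(name); im,d=camera(name)
    f=200/np.tan(np.radians(c['fov_y'])/2)
    v,u=np.mgrid[:400,:640]
    x=(u-c['cx'])/f; y=(v-c['cy'])/f
    if name=='wrist':
        r=np.hypot(x,y)+1e-9; s=np.tan(r)/r; x=x*s;y=y*s
    P=np.stack([x*d,y*d,d],-1)
    M=R.from_rotvec(np.ravel(c['rvec'])).as_matrix()
    W=(P-np.ravel(c['tvec']))@M
    W[d==0]=np.nan
    return im,W
def save(n,im): cv2.imwrite('pics/'+n+'.png',im[...,::-1])
E
python3 - <<'E'
from h import *
o=bot.get_obs();print({k:np.round(v,3) for k,v in o.items()})
for n in('scene','side'):
    im,W=pts(n);save(n,im);np.savez('pics/'+n,im=im,W=W);print(get_calibration(n))
E
```

```text
pics
{'clock': np.float64(0.0), 'joint_pos': array([-1.108,  0.241,  0.004,  1.335,  0.   ,  1.571]), 'joint_vel': array([-0.   ,  0.001, -0.001, -0.001,  0.   ,  0.001]), 'tau': array([ 0.0000e+00, -3.7232e+01,  2.5241e+01,  1.7000e-02,  0.0000e+00,
       -0.0000e+00]), 'eef_pos': array([ 0.223, -0.447,  0.247]), 'tool_rot': array([ 0.973,  0.229, -0.   , -0.001]), 'ft_force': array([ 0.466, -0.254, -0.697]), 'ft_torque': array([ 0.023,  0.056, -0.004]), 'grasp_force': np.float64(0.0), 'grip_width': np.float64(0.085)}
{'fov_y': 50.66819732732327, 'cx': 316.4887695481936, 'cy': 192.95471949648208, 'rvec': array([ 1.61959236,  1.90730382, -0.78606636]), 'tvec': array([ 0.08488479, -0.3118412 ,  1.6577051 ])}
{'fov_y': 51.443875874045624, 'cx': 328.36159860776047, 'cy': 202.48655123191327, 'rvec': array([ 0.68478075, -2.37010251,  1.39107978]), 'tvec': array([0.44892767, 0.27923158, 0.97885436])}
```

View pics/scene.png

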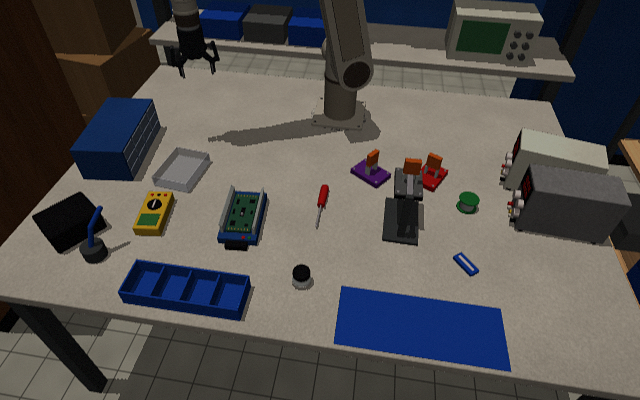

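View pics/side.png

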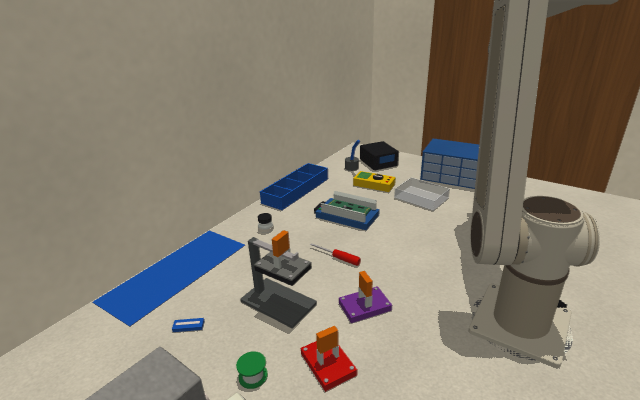

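The scene shows the hanging cover's orange grip at about (412,165), the stand foot at (402,222), the purple and red decoys at (372,170) and (433,170), and the jig at (243,217). In the side view the grip is at (281,243) and the jig at (348,210).

Run:
```python
from h import *
def rep(t,p):
    p=p[np.isfinite(p).all(1)]
    if len(p)<8: print(t,len(p));return
    r=cv2.minAreaRect((p[:,:2]*1000).astype(np.float32))
    print(t,len(p),'z',np.round(np.percentile(p[:,2],[2,50,98]),3),'rect',np.round(r[0],1),np.round(r[1],1),round(r[2],1))
for n in('scene','side'):
    a=np.load(f'pics/{n}.npz');im=a['im'];W=a['W']
    h=cv2.cvtColor(im,cv2.COLOR_RGB2HSV)
    m=(h[...,0]>4)&(h[...,0]<16)&(h[...,1]>150)&(h[...,2]>80)
    k,l,s,c=cv2.connectedComponentsWithStats(m.astype(np.uint8))
    for i in range(1,k):
        if s[i,4]>40:
            p=W[l==i];rep(f'{n} orange {np.round(c[i])}',p)
            t=np.nanpercentile(p[:,2],98);rep('   top',p[p[:,2]>t-.004])
    box=(np.s_[175:255,205:280] if n=='scene' else np.s_[180:235,305:390])
    w=W[box].reshape(-1,3);hh=h[box].reshape(-1,3)
    rep(' jig rail tops',w[(w[:,2]>.053)&(w[:,2]<.066)])
    rep(' bed',w[(hh[:,0]>40)&(hh[:,0]<90)&(hh[:,1]>80)&(w[:,2]<.045)&(w[:,2]>.028)])
    rep(' jig all',w[(w[:,2]>.012)])
    box=(np.s_[150:250,375:428] if n=='scene' else np.s_[228:330,235:320])
    w=W[box].reshape(-1,3);hh=h[box].reshape(-1,3)
    rep(' foot',w[(w[:,2]>.008)&(w[:,2]<.016)&(hh[:,2]<110)])
    rep(' arm',w[(w[:,2]>.163)&(w[:,2]<.182)&(hh[:,1]<80)])
    rep(' plate',w[(w[:,2]>.108)&(w[:,2]<.122)&(hh[:,1]<80)])
```

```text
scene orange [373. 153.] 46 z [0.091 0.095 0.098] rect [339.  147.1] [14.2 42. ] 55.4
   top 31 z [0.094 0.096 0.099] rect [340.2 146.4] [13.7 39. ] 59.4
scene orange [435. 156.] 48 z [0.09  0.095 0.098] rect [323.2 340.7] [41.5 19.3] 60.5
   top 27 z [0.095 0.096 0.099] rect [323.6 340.6] [38.6 16.1] 67.9
scene orange [414. 161.] 64 z [0.211 0.215 0.218] rect [504.3 252.3] [40.6 15.2] 87.2
   top 45 z [0.214 0.216 0.218] rect [504.6 252. ] [39.9 14.4] 87.2
 jig rail tops 235 z [0.053 0.057 0.063] rect [ 595.8 -211.3] [162.2 104.2] 4.7
 bed 758 z [0.029 0.034 0.038] rect [ 612.1 -208.9] [165.3  70.4] 5.3
 jig all 2221 z [0.015 0.033 0.059] rect [ 608.2 -208.1] [217.8 111.4] 3.1
 foot 1180 z [0.009 0.012 0.015] rect [459.6 245.1] [168.9 314.9] 88.9
 arm 177 z [0.164 0.169 0.172] rect [552.7 244.8] [43.1 98.1] 82.8
 plate 45 z [0.108 0.116 0.122] rect [547.2 231.3] [112.3  68.1] 46.9
side orange [469.  79.] 1842 z [-0.042  0.243  0.596] rect [  525.1 -1275.3] [ 39.3 110.6] 87.5
   top 45 z [0.593 0.601 0.609] rect [  546.2 -1276.6] [21.  50.8] 86.9
side orange [488.   5.] 57 z [0.564 0
[... 1013 characters left out ...]
.097] rect [332.2 148.6] [15.7 47. ] 54.1
   top 75 z [0.093 0.095 0.097] rect [333.  147.5] [14.6 44.4] 53.4
side orange [327. 339.] 443 z [0.051 0.081 0.097] rect [335.3 331.6] [43.1 63.9] 62.4
   top 127 z [0.093 0.095 0.097] rect [314.6 342.2] [42.6 16.6] 60.6
 jig rail tops 147 z [0.053 0.056 0.059] rect [ 590.1 -212.3] [161.5 106.6] 6.2
 bed 192 z [0.029 0.032 0.036] rect [ 597.4 -227.3] [145.4  44.9] 5.9
 jig all 1777 z [0.013 0.032 0.058] rect [ 661.7 -270.3] [329.8 318.7] 20.6
 foot 1763 z [0.009 0.011 0.014] rect [580.9 136.9] [191.6 414.8] 26.7
 arm 304 z [0.164 0.169 0.177] rect [524.6 249.7] [ 45.8 141.2] 87.2
 plate 104 z [0.11  0.12  0.122] rect [518.6 253.4] [155.1  78.1] 2.7
```

apply_moves(steps=[[[0,0,-0.05],[0,0,-0.039],1],[[0,0,-0.05],[0,0,-0.039],1],[[0,0,-0.05],[0,0,-0.039],1],[[0,0,-0.05],[0,0,-0.039],1],[[0,0,-0.05],[0,0,-0.039],1],[[0,0,-0.05],[0,0,-0.039],1],[[0,0,-0.05],[0,0,-0.039],1],[[0,0,-0.05],[0,0,-0.039],1]])

```text
clock: 0.77
eef_pos: [0.2231, -0.4471, 0.3283]
tool_rot: [0.749, 0.663, 0.0, -0.001]
ft_force: [0.0, -0.0, -0.1]
grip_width: 0.0856
grasp_force: 0.0
```

```bash
cat >> h.py <<'E'
def to(p,th):
    "remaining shift in tool axes (m) at present orientation, turn about tool z (fraction), tilt"
    o=bot.get_obs(); T=R.from_quat(o['tool_rot']); M=T.as_matrix()
    th0=np.degrees(np.arctan2(M[1,0],M[0,0])); d=np.array(p)-o['eef_pos']
    x=np.array([np.cos(np.radians(th)),np.sin(np.radians(th)),0]);z=np.array([0,0,-1.]);G=np.stack([x,np.cross(z,x),z],1)
    print('t',round(float(o['clock']),2),'pos',np.round(o['eef_pos'],4),'th',round(th0,2),'shift/0.2',np.round(M.T@d/.2,3),'rotvec/pi',np.round((T.inv()*R.from_matrix(G)).as_rotvec()/np.pi,4),'F',np.round(o['ft_force'],1),'grip',np.round(o['grip_width'],4),np.round(o['grasp_force'],1),'q',np.round(o['joint_pos'],2))
E
python3 -c "
from h import *;to((.46,.25,.33),90)"
```

```text
t 0.77 pos [ 0.2231 -0.4471  0.3283] th 83.02 shift/0.2 [ 3.604  0.752 -0.005] rotvec/pi [-0.0002 -0.0004 -0.0388] F [ 0.  -0.  -0.1] grip 0.0856 0.0 q [-1.11  0.22  0.19  1.54  0.    0.58]
```

apply_moves(steps=[[[0.15,0.031,0],[0,0,0],1],[[0.15,0.031,0],[0,0,0],1],[[0.15,0.031,0],[0,0,0],1],[[0.15,0.031,0],[0,0,0],1],[[0.15,0.031,0],[0,0,0],1],[[0.15,0.031,0],[0,0,0],1],[[0.15,0.031,0],[0,0,0],1],[[0.15,0.031,0],[0,0,0],1]])

```text
clock: 1.43
eef_pos: [0.3029, -0.2142, 0.328]
tool_rot: [0.751, 0.66, -0.0, -0.0]
ft_force: [1.6, 1.0, 0.6]
grip_width: 0.0854
grasp_force: 0.0
```

apply_moves(steps=[[[0.15,0.031,0],[0,0,0],1],[[0.15,0.031,0],[0,0,0],1],[[0.15,0.031,0],[0,0,0],1],[[0.15,0.031,0],[0,0,0],1],[[0.15,0.031,0],[0,0,0],1],[[0.15,0.031,0],[0,0,0],1],[[0.15,0.031,0],[0,0,0],1],[[0.15,0.031,0],[0,0,0],1]])

```text
clock: 2.1
eef_pos: [0.3827, 0.0176, 0.3281]
tool_rot: [0.751, 0.661, -0.0, -0.0]
ft_force: [0.3, -1.4, 1.0]
grip_width: 0.0851
grasp_force: 0.0
```

apply_moves(steps=[[[0.15,0.031,0],[0,0,0],1],[[0.15,0.031,0],[0,0,0],1],[[0.15,0.031,0],[0,0,0],1],[[0.15,0.031,0],[0,0,0],1],[[0.15,0.031,0],[0,0,0],1],[[0.15,0.031,0],[0,0,0],1],[[0.15,0.031,0],[0,0,-0.039],1],[[0,0,0],[0,0,0],1]])

```text
clock: 2.77
eef_pos: [0.4536, 0.2231, 0.3266]
tool_rot: [0.706, 0.708, -0.0, -0.001]
ft_force: [0.5, 0.4, 0.5]
grip_width: 0.0854
grasp_force: 0.0
```

Run:
```python
from h import *
to((.499,.252,.33),90)
im,W=pts('wrist');save('w1',im);np.savez('pics/w1',im=im,W=W)
h=cv2.cvtColor(im,cv2.COLOR_RGB2HSV)
m=(h[...,0]>4)&(h[...,0]<16)&(h[...,1]>150)&(h[...,2]>60)
p=W[m];p=p[np.isfinite(p).all(1)&(p[:,2]>.2)]
print(len(p),np.percentile(p,[2,50,98],axis=0).round(4))
t=p[p[:,2]>np.percentile(p[:,2],98)-.006]
print(len(t),cv2.minAreaRect((t[:,:2]*1000).astype(np.float32)))
```

```text
t 2.77 pos [0.4536 0.2231 0.3266] th 90.16 shift/0.2 [ 0.144  0.227 -0.017] rotvec/pi [-0.0004 -0.0004  0.0009] F [0.5 0.4 0.5] grip 0.0854 0.0 q [0.46 0.23 0.2  1.54 0.   2.02]
1113 [[0.491  0.2307 0.2024]
 [0.498  0.2522 0.2162]
 [0.506  0.2724 0.2178]]
1015 ((498.8243103027344, 251.0711212158203), (15.953376770019531, 43.13132858276367), 0.5920979380607605)
```

View pics/w1.png

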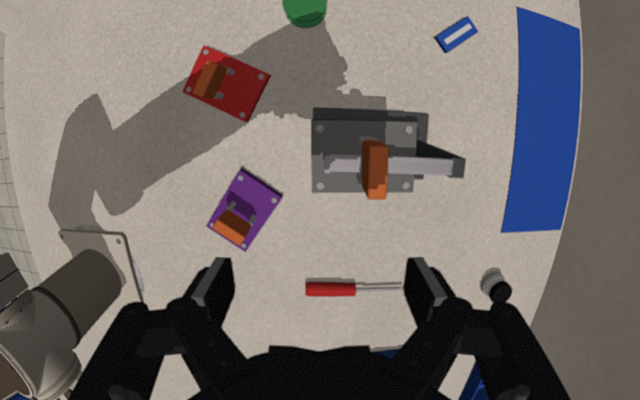

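The wrist view shows the grip top at about (374,165) with the arm running to the right (+x). The measured centre is (0.4985, 0.2515), turned +0.6°.

apply_moves(steps=[[[0.071,0.112,0],[0,0,-0.0025],1],[[0.071,0.112,0],[0,0,0],1],[[0,0,0.12],[0,0,0],1],[[0,0,0.12],[0,0,0],1],[[0,0,0.12],[0,0,0],1],[[0,0,0.12],[0,0,0],1],[[0,0,0.1],[0,0,0],1],[[0,0,0.05],[0,0,0],1]])

```text
clock: 3.48
eef_pos: [0.4956, 0.2451, 0.1993]
tool_rot: [0.707, 0.707, -0.003, -0.001]
ft_force: [0.1, -1.0, -0.6]
grip_width: 0.0855
grasp_force: 0.0
```

```bash
python3 -c "
from h import *;to((.4985,.2515,.2),90.6)"
```

```text
t 3.48 pos [0.4956 0.2451 0.1993] th 90.03 shift/0.2 [ 0.032  0.014 -0.004] rotvec/pi [-0.0016  0.0009 -0.0032] F [ 0.1 -1.  -0.6] grip 0.0855 0.0 q [ 0.46  0.37  0.06  1.26 -0.    2.03]
```

apply_moves(steps=[[[0.032,0.014,-0.004],[0,0,-0.003],1],[[0,0,0],[0,0,0],1],[[0,0,0],[0,0,0],0],[[0,0,0],[0,0,0],0],[[0,0,0],[0,0,0],0],[[0,0,0],[0,0,0],0],[[0,0,0],[0,0,0],0],[[0,0,0],[0,0,0],0]])

```text
clock: 4.15
eef_pos: [0.5003, 0.2537, 0.2037]
tool_rot: [0.703, 0.711, 0.0, 0.0]
ft_force: [-0.1, -0.4, -2.3]
grip_width: 0.0155
grasp_force: 58.4
```

apply_moves(steps=[[[0,0,0],[0,0,0],0],[[0,0,0],[0,0,0],0],[[0,0,0],[0,0,0],0],[[0,0,0],[0,0,0],0],[[0,0,0],[0,0,0],0],[[0,0,0],[0,0,0],0],[[0,0,0],[0,0,0],0],[[0,0,0],[0,0,0],0]])

```text
clock: 4.82
eef_pos: [0.5004, 0.2537, 0.2037]
tool_rot: [0.703, 0.711, 0.0, 0.0]
ft_force: [-0.5, 0.7, 5.8]
grip_width: 0.0153
grasp_force: 59.7
```

```bash
python3 -c "
from h import *;to((.4985,.2515,.216),90.6)"
```

```text
t 4.82 pos [0.5004 0.2537 0.2037] th 90.69 shift/0.2 [-0.011 -0.009 -0.062] rotvec/pi [ 0.0002 -0.0002  0.0005] F [-0.5  0.7  5.8] grip 0.0153 59.7 q [0.47 0.38 0.09 1.27 0.   2.03]
```

apply_moves(steps=[[[0,0,-0.02],[0,0,0],0],[[0,0,-0.02],[0,0,0],0],[[0,0,-0.02],[0,0,0],0],[[0,0,-0.022],[0,0,0],0],[[0,0,0],[0,0,0],0],[[0,0,0],[0,0,0],0],[[0,0,0],[0,0,0],0],[[0,0,0],[0,0,0],0]])

```text
clock: 5.48
eef_pos: [0.5001, 0.2534, 0.2192]
tool_rot: [0.703, 0.711, -0.0, -0.0]
ft_force: [-0.6, 0.0, -4.0]
grip_width: 0.015
grasp_force: 58.7
```

Run:
```python
from h import *
to((.38,.2537,.22),90.6)
im,W=pts('side');save('s2',cv2.resize(im[200:330,200:360],None,fx=4,fy=4))
h=cv2.cvtColor(im,cv2.COLOR_RGB2HSV)
m=np.zeros((400,640),bool);m[200:270,250:310]=1
m&=(h[...,0]>4)&(h[...,0]<16)&(h[...,1]>150)
p=W[m];print(len(p),np.nanpercentile(p,[2,50,98],axis=0).round(4))
```

```text
t 5.48 pos [0.5001 0.2534 0.2192] th 90.68 shift/0.2 [ 0.009 -0.6   -0.004] rotvec/pi [-0.0002  0.0001  0.0005] F [-0.6  0.  -4. ] grip 0.015 58.7 q [ 0.47  0.37  0.12  1.31 -0.    2.03]
176 [[0.4879 0.2366 0.1868]
 [0.4925 0.2706 0.2074]
 [0.5047 0.2744 0.2313]]
```

View pics/s2.png

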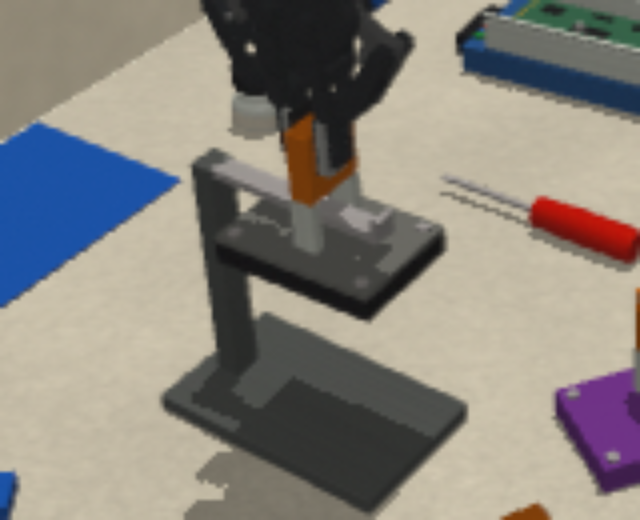

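The crop shows the cover lifted about 16 mm, still level around the arm and clear of the lip. Drawing it out along -x now.

apply_moves(steps=[[[0,-0.04,0],[0,0,0],0],[[0,-0.075,0],[0,0,0],0],[[0,-0.085,0],[0,0,0],0],[[0,-0.085,0],[0,0,0],0],[[0,-0.085,0],[0,0,0],0],[[0,-0.085,0],[0,0,0],0],[[0,-0.085,0],[0,0,0],0],[[0,-0.06,0],[0,0,0],0]])

```text
clock: 6.2
eef_pos: [0.3781, 0.2517, 0.2195]
tool_rot: [0.703, 0.712, -0.0, -0.0]
ft_force: [0.1, 0.7, -3.3]
grip_width: 0.0151
grasp_force: 58.9
```

```bash
python3 -c "
from h import *
t=np.radians(5.3); to((.598-.03*np.cos(t),-.211-.03*np.sin(t),.24),95.3)"
```

```text
t 6.2 pos [0.3781 0.2517 0.2195] th 90.72 shift/0.2 [-2.339  0.921 -0.103] rotvec/pi [-0.0004  0.0001 -0.0255] F [ 0.1  0.7 -3.3] grip 0.0151 58.9 q [ 0.59  0.17 -0.16  1.24  0.    2.15]
```

apply_moves(steps=[[[-0.06,0,-0.013],[0,0,0],0],[[-0.12,0,-0.013],[0,0,0],0],[[-0.13,0,-0.013],[0,0,0],0],[[-0.13,0,-0.013],[0,0,0],0],[[-0.13,0.03,-0.013],[0,0,0],0],[[-0.13,0.05,-0.013],[0,0,0],0],[[-0.12,0.06,-0.013],[0,0,0],0],[[-0.11,0.06,-0.013],[0,0,0],0]])

```text
clock: 6.87
eef_pos: [0.4227, 0.0647, 0.2409]
tool_rot: [0.703, 0.711, 0.0, 0.001]
ft_force: [-0.2, 1.0, -3.5]
grip_width: 0.0151
grasp_force: 59.2
```

apply_moves(steps=[[[-0.1,0.06,0],[0,0,0],0],[[-0.1,0.06,0],[0,0,0],0],[[-0.1,0.06,0],[0,0,0],0],[[-0.1,0.06,0],[0,0,0],0],[[-0.1,0.06,0],[0,0,0],0],[[-0.1,0.06,0],[0,0,0],0],[[-0.1,0.06,0],[0,0,0],0],[[-0.1,0.06,0],[0,0,0],0]])

```text
clock: 7.53
eef_pos: [0.5207, -0.094, 0.2404]
tool_rot: [0.703, 0.711, -0.0, 0.0]
ft_force: [0.9, 0.2, -3.3]
grip_width: 0.0152
grasp_force: 59.2
```

```bash
python3 -c "
from h import *
t=np.radians(5.3); u=np.array([np.cos(t),np.sin(t)]);n=np.array([-u[1],u[0]])
q=np.array([.598,-.211])-.031*u+.002*n;print(q); to((*q,.24),95.3)"
```

```text
[ 0.56694779 -0.21187204]
t 7.53 pos [ 0.5207 -0.094   0.2404] th 90.65 shift/0.2 [-0.592  0.224  0.002] rotvec/pi [ 0.0001  0.0001 -0.0258] F [ 0.9  0.2 -3.3] grip 0.0152 59.2 q [-0.18  0.3   0.07  1.34 -0.    1.38]
```

apply_moves(steps=[[[-0.1,0.038,0],[0,0,0],0],[[-0.1,0.038,0],[0,0,0],0],[[-0.1,0.038,0],[0,0,0],0],[[-0.1,0.038,0],[0,0,0],0],[[-0.1,0.038,0],[0,0,0],0],[[-0.07,0.028,0],[0,0,0],0],[[0,0,0],[0,0,-0.026],0],[[0,0,0],[0,0,0],0]])

```text
clock: 8.2
eef_pos: [0.5652, -0.2073, 0.2397]
tool_rot: [0.674, 0.739, -0.0, -0.0]
ft_force: [-0.6, 0.4, -4.3]
grip_width: 0.0148
grasp_force: 59.3
```

Run:
```python
from h import *
t=np.radians(5.3); u=np.array([np.cos(t),np.sin(t)]);n=np.array([-u[1],u[0]])
q=np.array([.598,-.211])-.031*u+.002*n; to((*q,.24),95.3)
out=[]
for s in('wrist','side','scene'):
    im,W=pts(s);np.savez('pics/b_'+s,im=im,W=W)
    out.append(im if s=='wrist' else cv2.resize(im[110:230,290:450] if s=='side' else im[140:260,180:340],(640,480)))
save('w3',out[0]);save('s3',np.hstack([cv2.resize(o,(400,300)) for o in out[1:]]))
```

```text
t 8.2 pos [ 0.5652 -0.2073  0.2397] th 95.32 shift/0.2 [-0.023  0.007 -0.001] rotvec/pi [-0.0002 -0.      0.0001] F [-0.6  0.4 -4.3] grip 0.0148 59.3 q [-0.35  0.45  0.28  1.4  -0.    1.13]
```

View pics/w3.png

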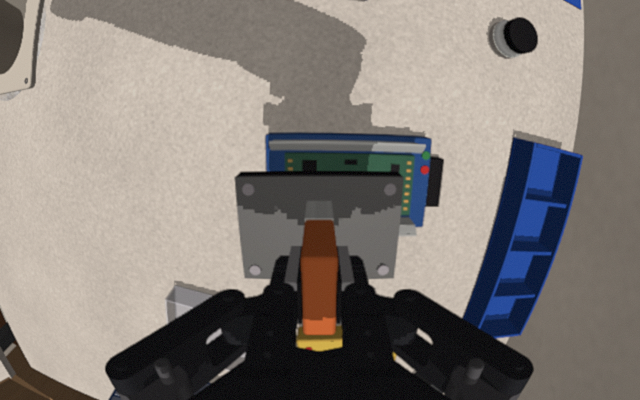

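View pics/s3.png

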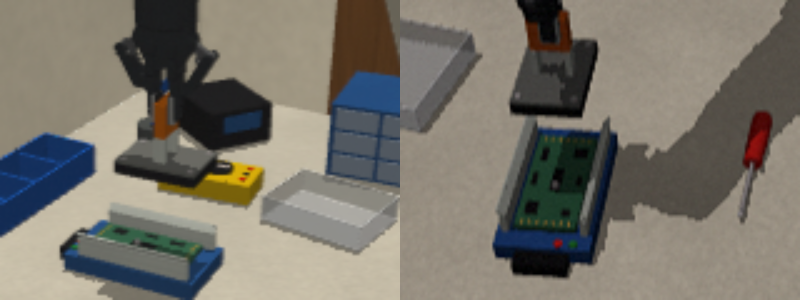

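The wrist view shows the plate at (240–400, 175–275) and the far rail at (268–428, 145), looking parallel. Measuring both in numbers.

Run:
```python
from h import *
t=np.radians(5.3); u=np.array([np.cos(t),np.sin(t)]);n=np.array([-u[1],u[0]]);o=np.array([.598,-.211])
def J(p): d=p[:,:2]-o; return np.c_[d@u,d@n,p[:,2]]*1000
def rect(tag,p):
    if len(p)<8: print(tag,len(p));return
    r=cv2.minAreaRect(p[:,:2].astype(np.float32));print(tag,len(p),np.round(r[0],1),np.round(r[1],1),round(r[2],2),'z',np.round(np.median(p[:,2]),1))
for f in('scene','side','b_wrist','b_side','b_scene'):
    a=np.load(f'pics/{f}.npz');p=a['W'].reshape(-1,3);c=a['im'].reshape(-1,3).astype(int)
    ok=np.isfinite(p).all(1);p=p[ok];c=c[ok];j=J(p)
    near=(abs(j[:,0])<140)&(abs(j[:,1])<75);sat=c.max(1)-c.min(1)
    for s in(-1,1):
        q=j[near&(sat<40)&(j[:,1]*s>36)&(j[:,2]>38)&(j[:,2]<64)]
        if len(q)>20:
            top=q[q[:,2]>50]
            print(f,'rail',s,len(q),'x',np.percentile(q[:,0],[1,99]).round(1),'innermost y',np.percentile(abs(q[:,1]),[3,50,97]).round(1),'fit deg,y0',[np.round(v,2) for v in (lambda k:(np.degrees(k[0]),k[1]))(np.polyfit(q[:,0],q[:,1],1))])
    if f[0]=='b':
        q=j[near&(sat<40)&(j[:,2]>169)&(j[:,2]<179)];rect(f+' plate',q)
        q=j[near&(sat<40)&(j[:,2]>150)&(j[:,2]<182)];rect(f+' plate all',q)
    q=j[near&(j[:,2]>20)&(j[:,2]<29)&(c[:,2]>c[:,0]+30)];rect(f+' base top',q)
```

```text
scene rail -1 253 x [-82.8  77.3] innermost y [40.1 44.3 50.9] fit deg,y0 [np.float64(-0.6), np.float64(-44.58)]
scene rail 1 163 x [-79.5  79.1] innermost y [41.6 48.  51.6] fit deg,y0 [np.float64(-0.74), np.float64(47.31)]
scene base top 413 [5.2 0.8] [108.8 189. ] 89.07 z 24.6
side rail -1 273 x [-87.2  69.7] innermost y [37.3 43.3 50.1] fit deg,y0 [np.float64(-0.39), np.float64(-43.76)]
side rail 1 248 x [-86.3  72.5] innermost y [43.5 48.7 52.3] fit deg,y0 [np.float64(-0.51), np.float64(48.32)]
side base top 232 [-3.7  2.9] [118.3 189.8] 89.48 z 23.2
b_wrist rail -1 253 x [55.7 75.8] innermost y [41.8 46.1 52.6] fit deg,y0 [np.float64(4.41), np.float64(-51.48)]
b_wrist rail 1 1424 x [-81.9  74.7] innermost y [40.3 45.7 50.5] fit deg,y0 [np.float64(-0.41), np.float64(45.56)]
b_wrist plate 12673 [-33.1   3.6] [111.2  77. ] 0.14 z 174.5
b_wrist plate all 13315 [-33.1   3.6] [111.2  77. ] 0.14 z 174.5
b_wrist base top 2507 [1.3 0.7] [108.6 189.3] 88.96 z 25.4
b_side rail -1 264 x [-86.8  71.1] innermost y [37.8 43.9 50.2] fit deg,y0 [np.float64(-0.33), np.float64(-44.17)]
b_side rail 1 248 x [-86.1  70.3] innermost y [42.8 48.7 53.2] fit deg,y0 [np.float64(-0.26), np.float64(48.39)]
b_side plate 334 [-36.8   6.5] [ 80.8 113.5] 89.35 z 172.5
b_side plate all 515 [-36.7   7. ] [114.2  81.2] 0.3 z 171.7
b_side base top 217 [-3.4  2.6] [115.  188.8] 88.73 z 23.1
b_scene rail -1 245 x [-80.4  76.2] innermost y [39.9 44.4 51.1] fit deg,y0 [np.float64(-0.87), np.float64(-44.54)]
b_scene rail 1 166 x [-79.4  78.8] innermost y [41.1 48.3 51.4] fit deg,y0 [np.float64(-0.67), np.float64(47.23)]
b_scene plate 627 [-31.    5.7] [116.5  77.4] 0.08 z 174.2
b_scene plate all 770 [-30.7   6. ] [116.6  77.9] 0.65 z 173.8
b_scene base top 403 [4.8 0.4] [109.4 188.5] 89.77 z 24.6
```

apply_moves(steps=[[[-0.016,0.017,0],[0,0,0.004],0],[[0,0,0.06],[0,0,0],0],[[0,0,0.09],[0,0,0],0],[[0,0,0.09],[0,0,0],0],[[0,0,0.09],[0,0,0],0],[[0,0,0.08],[0,0,0],0],[[0,0,0.05],[0,0,0],0],[[0,0,0],[0,0,0],0]])

```text
clock: 9.02
eef_pos: [0.5675, -0.2077, 0.1456]
tool_rot: [0.678, 0.735, -0.001, -0.002]
ft_force: [-1.0, 0.7, -3.8]
grip_width: 0.0151
grasp_force: 59.1
```

```bash
cat >> h.py <<'E'
t=np.radians(4.7); u=np.array([np.cos(t),np.sin(t)]);n=np.array([-u[1],u[0]]);o=np.array([.598,-.211])
o=o+.0013*u+.0007*n
def jig(lo,hi):
    im,W=pts('wrist');save('j%d'%int(bot.get_obs()['clock']*100),im)
    p=W.reshape(-1,3);c=im.reshape(-1,3).astype(int)
    d=p[:,:2]-o;j=np.c_[d@u,d@n,p[:,2]]*1000
    ok=np.isfinite(p).all(1)&(abs(j[:,0])<140)&(abs(j[:,1])<75);sat=c.max(1)-c.min(1);
    for tag,m in(('plate',(sat<40)&(j[:,2]>lo)&(j[:,2]<hi)&(abs(j[:,1])<45)),('base',(j[:,2]>20)&(j[:,2]<29)&(c[:,2]>c[:,0]+30))):
        q=j[ok&m]
        if len(q)<8: print(tag,len(q));continue
        r=cv2.minAreaRect(q[:,:2].astype(np.float32));print(tag,len(q),np.round(r[0],1),np.round(r[1],1),round(r[2],2),'z',np.round(np.median(q[:,2]),1))
    for s in(-1,1):
        q=j[ok&(sat<40)&(j[:,1]*s>40.5)&(j[:,2]>45)&(j[:,2]<64)]
        if len(q)>30: print('rail',s,len(q),np.percentile(q,[1,50,99],axis=0).round(1).tolist())
    e=bot.get_obs()['eef_pos'];d=e[:2]-o;print('tcp in jig mm',np.round([d@u*1000,d@n*1000,e[2]*1000],1))
E
python3 - <<'E'
from h import *
to((.57,-.21,.14),94.7);jig(70,86)
E
```

```text
t 9.02 pos [ 0.5675 -0.2077  0.1456] th 94.64 shift/0.2 [-0.013  0.011  0.028] rotvec/pi [-0.0015 -0.0007 -0.0003] F [-1.   0.7 -3.8] grip 0.0151 59.1 q [-0.35  0.51  0.13  1.19 -0.    1.14]
plate 12958 [-32.5   2.2] [ 77.  111.2] 89.86 z 80.4
base 3249 [ 0.5 -0.7] [188.8 108.9] 0.18 z 25.4
rail -1 1039 [[-81.9, -52.0, 45.4], [48.4, -46.9, 55.8], [74.4, -41.9, 60.9]]
rail 1 2269 [[-83.4, 40.8, 52.0], [-9.7, 45.8, 58.4], [72.5, 49.5, 61.3]]
tcp in jig mm [-30.6   4.7 147.3]
```

apply_moves(steps=[[[-0.014,0.007,0],[0,0,0],0],[[0,0,0],[0,0,0],0],[[0,0,0],[0,0,0],0],[[0,0,0],[0,0,0],0],[[0,0,0],[0,0,0],0],[[0,0,0],[0,0,0],0],[[0,0,0],[0,0,0],0],[[0,0,0],[0,0,0],0]])

```text
clock: 9.73
eef_pos: [0.5706, -0.2113, 0.1484]
tool_rot: [0.678, 0.735, 0.0, 0.0]
ft_force: [0.2, 0.0, -4.4]
grip_width: 0.0153
grasp_force: 59.3
```

Run:
```python
from h import *
to((.57,-.21,.14),94.7);jig(70,86)
```

```text
t 9.73 pos [ 0.5706 -0.2113  0.1484] th 94.64 shift/0.2 [ 0.006 -0.003  0.042] rotvec/pi [ 0.      0.     -0.0003] F [ 0.2  0.  -4.4] grip 0.0153 59.3 q [-0.35  0.51  0.14  1.2   0.    1.14]
plate 13068 [-29.5  -1.9] [ 77.2 111. ] 89.94 z 83.1
base 3638 [1.2 0.3] [108.6 190.5] 89.49 z 25.4
rail -1 839 [[33.4, -52.7, 45.3], [53.6, -46.5, 55.0], [74.3, -41.9, 60.7]]
rail 1 2286 [[-83.7, 40.6, 51.8], [-7.4, 45.6, 58.2], [72.8, 49.7, 61.3]]
tcp in jig mm [-28.6   1.3 148.3]
```

apply_moves(steps=[[[0.008,0,0],[0,0,0],0],[[0,0,0.02],[0,0,0],0],[[0,0,0.02],[0,0,0],0],[[0,0,0.02],[0,0,0],0],[[0,0,0.02],[0,0,0],0],[[0,0,0.015],[0,0,0],0],[[0,0,0.01],[0,0,0],0],[[0,0,0],[0,0,0],0]])

```text
clock: 10.45
eef_pos: [0.5701, -0.2095, 0.1264]
tool_rot: [0.678, 0.735, -0.0, -0.001]
ft_force: [0.5, -0.1, -3.3]
grip_width: 0.0151
grasp_force: 59.3
```

apply_moves(steps=[[[0,0,0],[0,0,0],0],[[0,0,0],[0,0,0],0],[[0,0,0],[0,0,0],0],[[0,0,0],[0,0,0],0],[[0,0,0],[0,0,0],0],[[0,0,0],[0,0,0],0],[[0,0,0],[0,0,0],0],[[0,0,0],[0,0,0],0]])

```text
clock: 11.12
eef_pos: [0.5705, -0.2097, 0.1274]
tool_rot: [0.678, 0.735, 0.0, 0.0]
ft_force: [0.1, -0.8, -4.2]
grip_width: 0.0151
grasp_force: 59.3
```

Run:
```python
from h import *
to((.57,-.21,.126),94.7);jig(54,66)
```

```text
t 11.12 pos [ 0.5705 -0.2097  0.1274] th 94.65 shift/0.2 [-0.001 -0.003  0.007] rotvec/pi [ 0.      0.     -0.0003] F [ 0.1 -0.8 -4.2] grip 0.0151 59.3 q [-0.35  0.52  0.1   1.15 -0.    1.14]
plate 13553 [-5.5  0. ] [159.8  90. ] 0.0 z 62.1
base 3559 [0.9 1. ] [108.3 190.8] 89.1 z 25.3
rail -1 1606 [[-84.0, -51.7, 45.8], [39.2, -46.6, 55.4], [74.1, -42.0, 60.8]]
rail 1 2674 [[-83.7, 40.6, 51.4], [-7.6, 45.7, 58.3], [72.8, 49.6, 61.4]]
tcp in jig mm [-28.6   2.9 127.3]
```

apply_moves(steps=[[[0,0,0.01],[0,0,0],0],[[0,0,0.01],[0,0,0],0],[[0,0,0],[0,0,0],0],[[0,0,0],[0,0,0],0],[[0,0,0],[0,0,0],0],[[0,0,0],[0,0,0],0],[[0,0,0],[0,0,0],0],[[0,0,0],[0,0,0],0]])

```text
clock: 11.83
eef_pos: [0.5708, -0.2098, 0.1243]
tool_rot: [0.678, 0.735, 0.0, 0.001]
ft_force: [-2.4, 1.1, 5.5]
grip_width: 0.0146
grasp_force: 60.6
```

```bash
python3 -c "
from h import *
to((.57,-.21,.12),94.7)"
```

```text
t 11.83 pos [ 0.5708 -0.2098  0.1243] th 94.65 shift/0.2 [-0.001 -0.004  0.021] rotvec/pi [ 0.0004  0.0002 -0.0003] F [-2.4  1.1  5.5] grip 0.0146 60.6 q [-0.35  0.53  0.1   1.14 -0.    1.14]
```

apply_moves(steps=[[[0,0.008,-0.002],[0,0,0],0],[[0,0.008,0],[0,0,0],0],[[0,0.008,0],[0,0,0],0],[[0,0.008,0],[0,0,0],0],[[0,0.008,0],[0,0,0],0],[[0,0.008,0],[0,0,0],0],[[0,0.008,0],[0,0,0],0],[[0,0.008,0],[0,0,0],0]])

```text
clock: 12.5
eef_pos: [0.5821, -0.2092, 0.1244]
tool_rot: [0.678, 0.735, -0.001, -0.0]
ft_force: [-6.2, 0.0, 6.8]
grip_width: 0.0151
grasp_force: 60.8
```

```bash
python3 -c "
from h import *
to((.57,-.21,.12),94.7);jig(54,66)"
```

```text
t 12.5 pos [ 0.5821 -0.2092  0.1244] th 94.6 shift/0.2 [ 0.001 -0.06   0.022] rotvec/pi [-0.0007  0.0004 -0.0006] F [-6.2  0.   6.8] grip 0.0151 60.8 q [-0.34  0.55  0.14  1.16 -0.    1.15]
plate 13480 [-4.7  0. ] [ 90.  159.8] 89.99 z 59.1
base 5148 [ 0.1 -0.5] [109.2 189.3] 89.92 z 25.4
rail -1 1688 [[-84.4, -52.8, 45.6], [37.6, -46.2, 55.1], [74.1, -41.9, 60.8]]
rail 1 2791 [[-83.2, 40.6, 51.2], [-5.1, 45.8, 58.4], [72.8, 49.8, 61.4]]
tcp in jig mm [-16.4   2.4 124.4]
```

apply_moves(steps=[[[0,0.006,0],[0,0,0],0],[[0,0.006,0],[0,0,0],0],[[0,0.006,0],[0,0,0],0],[[0,0.006,0],[0,0,0],0],[[0,0.006,0],[0,0,0],0],[[0,0,0],[0,0,0],0],[[0,0,0],[0,0,0],0],[[0,0,0],[0,0,0],0]])

```text
clock: 13.22
eef_pos: [0.5887, -0.2087, 0.1244]
tool_rot: [0.678, 0.735, -0.001, 0.0]
ft_force: [-4.6, 0.1, 5.6]
grip_width: 0.0153
grasp_force: 60.7
```

apply_moves(steps=[[[0,0.006,0],[0,0,0],0],[[0,0.006,0],[0,0,0],0],[[0,0.006,0],[0,0,0],0],[[0,0,0],[0,0,0],0],[[0,0,0],[0,0,0],0],[[0,0,0],[0,0,0],0],[[0,0,0],[0,0,0],0],[[0,0,0],[0,0,0],0]])

```text
clock: 13.88
eef_pos: [0.5922, -0.2084, 0.1243]
tool_rot: [0.678, 0.735, -0.001, 0.0]
ft_force: [-4.3, -0.9, 5.8]
grip_width: 0.0148
grasp_force: 60.7
```

apply_moves(steps=[[[0,0.006,0],[0,0,0],0],[[0,0.006,0],[0,0,0],0],[[0,0.006,0],[0,0,0],0],[[0,0,0],[0,0,0],0],[[0,0,0],[0,0,0],0],[[0,0,0],[0,0,0],0],[[0,0,0],[0,0,0],0],[[0,0,0],[0,0,0],0]])

```text
clock: 14.55
eef_pos: [0.5957, -0.2081, 0.1243]
tool_rot: [0.678, 0.735, -0.001, 0.0]
ft_force: [-4.7, -0.2, 5.9]
grip_width: 0.0148
grasp_force: 60.8
```

apply_moves(steps=[[[0,0.006,0],[0,0,0],0],[[0,0.006,0],[0,0,0],0],[[0,0.006,0],[0,0,0],0],[[0,0,0],[0,0,0],0],[[0,0,0],[0,0,0],0],[[0,0,0],[0,0,0],0],[[0,0,0],[0,0,0],0],[[0,0,0],[0,0,0],0]])

```text
clock: 15.22
eef_pos: [0.5993, -0.2079, 0.1244]
tool_rot: [0.678, 0.735, -0.001, 0.0]
ft_force: [-3.7, -0.4, 5.4]
grip_width: 0.0154
grasp_force: 60.7
```

apply_moves(steps=[[[0,0.006,0],[0,0,0],0],[[0,0.006,0],[0,0,0],0],[[0,0.006,0],[0,0,0],0],[[0,0,0],[0,0,0],0],[[0,0,0],[0,0,0],0],[[0,0,0],[0,0,0],0],[[0,0,0],[0,0,0],0],[[0,0,0],[0,0,0],0]])

```text
clock: 15.88
eef_pos: [0.604, -0.2069, 0.123]
tool_rot: [0.678, 0.735, 0.0, -0.0]
ft_force: [1.3, -0.9, -3.8]
grip_width: 0.0151
grasp_force: 59.3
```

```bash
python3 -c "
from h import *
to((.57,-.21,.12),94.7);jig(54,66)"
```

```text
t 15.88 pos [ 0.604  -0.2069  0.123 ] th 94.66 shift/0.2 [-0.002 -0.17   0.015] rotvec/pi [ 0.     -0.0001 -0.0002] F [ 1.3 -0.9 -3.8] grip 0.0151 59.3 q [-0.33  0.59  0.2   1.18  0.    1.16]
plate 13345 [-5.6  0. ] [ 90.  159.7] 89.99 z 57.8
base 6130 [ 0.1 -0.8] [189.  109.2] 0.02 z 25.4
rail -1 1642 [[-84.4, -51.2, 45.7], [-45.6, -45.8, 54.3], [74.3, -42.2, 60.8]]
rail 1 2827 [[-83.6, 40.6, 51.6], [-3.6, 45.8, 58.3], [72.6, 49.4, 61.4]]
tcp in jig mm [  4.9   2.9 123.1]
```

apply_moves(steps=[[[0,0,0.005],[0,0,0],0],[[0,0,0.005],[0,0,0],0],[[0,0,0],[0,0,0],0],[[0,0,0],[0,0,0],0],[[0,0,0],[0,0,0],0],[[0,0,0],[0,0,0],0],[[0,0,0],[0,0,0],0],[[0,0,0],[0,0,0],0]])

```text
clock: 16.6
eef_pos: [0.6041, -0.207, 0.1219]
tool_rot: [0.678, 0.735, 0.0, 0.0]
ft_force: [3.3, -0.5, -2.6]
grip_width: 0.0149
grasp_force: 59.5
```

apply_moves(steps=[[[0,0.005,0],[0,0,0],0],[[0,0.005,0],[0,0,0],0],[[0,0.005,0],[0,0,0],0],[[0,0,0],[0,0,0],0],[[0,0,0.005],[0,0,0],0],[[0,0,0.005],[0,0,0],0],[[0,0,0],[0,0,0],0],[[0,0,0],[0,0,0],0]])

```text
clock: 17.27
eef_pos: [0.6063, -0.2067, 0.1192]
tool_rot: [0.678, 0.735, -0.0, -0.0]
ft_force: [1.4, -0.7, -4.3]
grip_width: 0.0152
grasp_force: 59.3
```

apply_moves(steps=[[[0,0,0.005],[0,0,0],0],[[0,0,0.005],[0,0,0],0],[[0,0,0.005],[0,0,0],0],[[0,0,0],[0,0,0],0],[[0,0,0],[0,0,0],0],[[0,0,0],[0,0,0],0],[[0,0,0],[0,0,0],0],[[0,0,0],[0,0,0],0]])

```text
clock: 17.93
eef_pos: [0.6065, -0.2067, 0.117]
tool_rot: [0.678, 0.735, -0.0, 0.0]
ft_force: [-2.1, -0.1, 2.6]
grip_width: 0.0147
grasp_force: 60.1
```

apply_moves(steps=[[[0,0,0.005],[0,0,0],0],[[0,0,0.005],[0,0,0],0],[[0,0,0.005],[0,0,0],0],[[0,0,0.005],[0,0,0],0],[[0,0,0],[0,0,0],0],[[0,0,0],[0,0,0],0],[[0,0,0],[0,0,0],0],[[0,0,0],[0,0,0],0]])

```text
clock: 18.6
eef_pos: [0.6066, -0.2068, 0.1132]
tool_rot: [0.678, 0.735, 0.0, 0.0]
ft_force: [-4.1, 0.3, 6.3]
grip_width: 0.0148
grasp_force: 60.7
```

```bash
python3 -c "
from h import *
to((.57,-.21,.112),94.7);jig(40,60)"
```

```text
t 18.6 pos [ 0.6066 -0.2068  0.1132] th 94.64 shift/0.2 [-0.001 -0.183  0.006] rotvec/pi [ 0.0001  0.0001 -0.0003] F [-4.1  0.3  6.3] grip 0.0148 60.7 q [-0.33  0.6   0.19  1.16 -0.    1.16]
plate 15530 [-5.2  0. ] [ 90.  161.1] 89.99 z 48.1
base 6892 [-0. -1.] [189.6 109.5] 0.14 z 25.5
rail -1 1357 [[-84.4, -50.7, 45.2], [-44.9, -43.9, 51.9], [73.3, -41.8, 60.1]]
rail 1 3117 [[-83.4, 40.6, 51.4], [-2.5, 45.8, 58.5], [73.2, 49.6, 61.3]]
tcp in jig mm [  7.6   2.8 113.2]
```

apply_moves(steps=[[[0,0,0.004],[0,0,0],0],[[0,0,0.003],[0,0,0],0],[[0,0,0],[0,0,0],0],[[0,0,0],[0,0,0],0],[[0,0,0],[0,0,0],0],[[0,0,0],[0,0,0],0],[[0,0,0],[0,0,0],0],[[0,0,0],[0,0,0],0]])

```text
clock: 19.32
eef_pos: [0.6066, -0.2067, 0.1127]
tool_rot: [0.678, 0.735, 0.0, 0.0]
ft_force: [-5.2, 1.7, 9.0]
grip_width: 0.0152
grasp_force: 61.3
```

Run:
```python
from h import *
to((.57,-.21,.112),94.7);jig(40,60)
im,_=pts('side');save('s9',cv2.resize(im[140:260,290:450],(640,480)))
```

```text
t 19.32 pos [ 0.6066 -0.2067  0.1127] th 94.64 shift/0.2 [-0.001 -0.184  0.003] rotvec/pi [ 0.0002  0.0001 -0.0003] F [-5.2  1.7  9. ] grip 0.0152 61.3 q [-0.33  0.6   0.19  1.16 -0.    1.16]
plate 15541 [-5.4  0. ] [161.  90.] 0.01 z 47.7
base 6959 [ 0.4 -0.8] [109.5 189.9] 89.98 z 25.4
rail -1 1328 [[-84.4, -51.0, 45.2], [-45.4, -43.8, 51.9], [73.5, -41.8, 60.2]]
rail 1 3156 [[-83.5, 40.6, 51.6], [-3.0, 45.9, 58.4], [73.1, 49.6, 61.3]]
tcp in jig mm [  7.6   2.8 112.7]
```

View pics/s9.png

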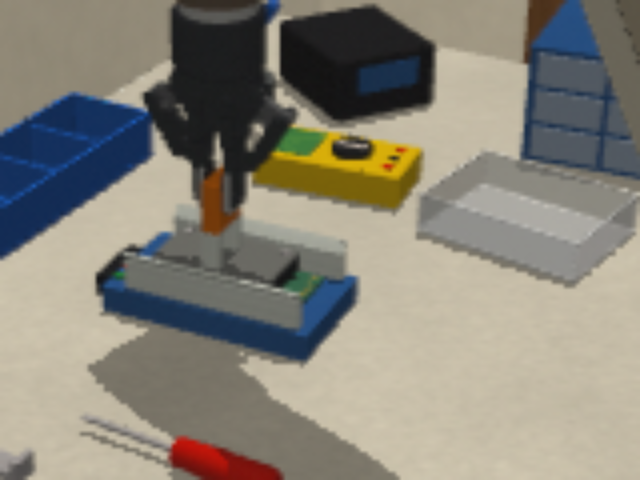

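The cover sits level between the rails at about (215,245) in the crop. Its underside is about 29.7 mm high, so the bed is nearly at its stop. One small extra push, then I hand in.

apply_moves(steps=[[[0,0,0.003],[0,0,0],0],[[0,0,0],[0,0,0],0],[[0,0,0],[0,0,0],0],[[0,0,0],[0,0,0],0],[[0,0,0],[0,0,0],0],[[0,0,0],[0,0,0],0],[[0,0,0],[0,0,0],0],[[0,0,0],[0,0,0],0]])

```text
clock: 20.08
eef_pos: [0.6066, -0.2068, 0.1127]
tool_rot: [0.678, 0.735, 0.0, 0.001]
ft_force: [-5.2, 1.2, 11.9]
grip_width: 0.0151
grasp_force: 61.7
```

```bash
python3 -c "
from h import *
to((.57,-.21,.112),94.7);print(bot.job_done())"
```

```text
t 20.08 pos [ 0.6066 -0.2068  0.1127] th 94.64 shift/0.2 [-0.001 -0.184  0.003] rotvec/pi [ 0.0003  0.0002 -0.0003] F [-5.2  1.2 11.9] grip 0.0151 61.7 q [-0.33  0.6   0.19  1.16 -0.    1.16]
the job is handed in; nothing more can be done
None
```

The cover is on the pin, still gripped and pressed down, with the bed at or near its stop by my measurements; I handed the job in at 20 s, and no verdict was returned.

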